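# Refit the washed rotor of the dough portioner

### The job

Take the washed blue rotor from the aluminium tray and fit it back on the dough portioner: feel for the angle at which its notches drop over the orange dogs of the collar, so that it sits fully home and level. Then slide the red-knobbed latch all the way in over the rotor's rim to lock it. Leave the nozzles in the tray and the steel cup where they are.

Things in the scene. Friction and masses are not known exactly. Their poses are not given: they have to be found in the camera images.
- rotor: Loose blue plastic rotor, about 0.2 kg, upright in the tray, turned up to 2 rad either way. Origin: centre of its disc's underside; z up. Disc 84 mm across, 10 mm thick (z 0 to 10). Below it a round pilot, 36 mm diameter, z 0 to -15, foot bevelled 3 mm: it stands on this. Grip bar on top (see grip_top).
- grip_top (a point): Top centre of the rotor's grip bar, 55 mm above the rotor's origin. The bar is 50 mm long along the rotor's x, 14 mm wide along y, 30 mm high (z 25 to 55); its end on the wide notch's side (+x) is white. Below it a stem of 22 mm diameter.
- wide_notch (a point): Middle of the wide notch, at the rotor's +x, 35.5 mm from its axis, on the disc's top face. It is 22 mm wide; two narrow notches, 14 mm wide, lie at 130 and 230 degrees counter-clockwise from it seen from above. All are cut right through the disc, from radius 30 mm out to the rim.
- tray: Fixed shallow aluminium tray, 240 x 190 mm (x, y), rim 22 mm high, floor 4 mm above the table; origin at the centre of its underside. The rotor stands near its middle, two small nozzles at its -x end. Tray and portioner may swap sides.
- portioner: Fixed white machine, 220 x 170 mm (x from -85 to +135, y +-85), top 75 mm above the table; origin on the table right below the collar's axis; its +x points to the latch.
- seat (a point): Centre of the flat top face of the steel collar, 95 mm above the table: where the rotor's origin lies when fully home. Axes as the portioner's. Three round-topped orange dogs stand 8 mm up from this face, radius 32 to 42 mm: a wide one (16 mm) at the collar's own +x, two narrow ones (8 mm) 130 and 230 degrees counter-clockwise from it.
- bore_floor (a point): Bottom of the collar's bore (39 mm diameter, 20 mm deep, takes the pilot). The collar (96 mm outside) can be clocked: its own +x stands anywhere within 24 degrees either way of the portioner's +x, held by friction (0.3 N m); this angle is not reported. Notches fit over dogs within about 4 degrees; at a wrong angle the disc rests on the dogs, 8 mm high, pilot 7 mm in the bore.
- latch (a joint): Sliding latch of the portioner: 0 = open, 0.025 m = fully in (it moves to the portioner's -x, towards the collar's axis). Starts 0 to 6 mm, moves with about 2 N and stays where it is left.
- latch_way (a point): Fixed point at the inner end of the open latch's dark plate, 52 mm from the collar's axis. The plate is 18 mm wide, 6 mm thick, its underside 12.5 mm above the seat; fully in, it ends 27 mm from the axis. It passes over a rotor that is home; one that is not blocks it.
- latch_knob (a point): Top centre of the latch's upright red knob: 14 mm diameter, 32 mm tall above the plate, top 145.5 mm above the table, 88 mm from the collar's axis when open, 63 mm when fully in. Moves with the latch.
- nozzle_a: Small loose brass piping nozzle (cone 28 mm wide, 38 mm tall) in the tray; bystander. Origin at its underside.
- nozzle_b: The same, the other nozzle in the tray; bystander.
- scoop_cup: Loose steel cup, 60 mm wide, 70 mm tall, between the tray and the portioner; bystander. Origin at its underside.

How it is judged:
On the way, in this order (a step that is already met when the one before it is completed fails the run):
1. the rotor is fully home on the collar while the latch is still open (z of rotor in the frame of seat between -0.003 and 0.0025 m and horizontal distance between rotor and seat below 0.004 m and angle between rotor's own z axis and vertical below 0.06 rad and value of joint latch below 0.012 m), for 0.2 s.
2. the latch is fully in (value of joint latch above 0.021 m), for 0.2 s.
At the end, for the whole second after the job is handed in: The rotor is at rest, level within 0.06 rad, its origin within 4 mm sideways of the seat and no more than 2.5 mm above it (3 mm below), and the latch is at least 21 of its 25 mm in (z of rotor in the frame of seat between -0.003 and 0.0025 m and horizontal distance between rotor and seat below 0.004 m and angle between rotor's own z axis and vertical below 0.06 rad and value of joint latch above 0.021 m and linear speed of rotor below 0.02 m/s); the robot touches nothing.
It fails at once if a nozzle or the cup is moved by more than 40 mm (distance of any of nozzle_a, nozzle_b, scoop_cup from where it was at the start of the episode above 0.04 m).
It also fails if it takes over 64 s, if anything falls off the work surface, if the arm or the gripper's body presses on something with over 40 N, if the wrist force passes 120 N, or if a joint passes its speed limit or range.

### The arm

A 6-joint arm with a two-finger parallel gripper is mounted at the origin on the work surface. World frame = base frame: x ahead of the robot, y to its left, z up, the work surface at z = 0. Lengths are in m, angles in rad, forces in N, time in s.
With the tool pointing down it reaches from about 0.35 to 0.775 m from the base axis. Payload 5.5 kg.
Tool frame: the origin (TCP) lies where the fingers leave the gripper's body, on its centre line; the fingertips stand 73 mm ahead of it and the grasp point (between the pads) lies 54 mm ahead of it; z points along the fingers, y is the direction in which the jaws open and shut (so a half turn about z gives the same grasp; the last joint's range is limited). The gripper opens to 85 mm and grips with 20 to 120 N. Pads are 22 mm wide; open, the fingers measure 114 mm over their backs; the gripper's body (76 mm by 85 mm) begins 54 mm behind the grasp point. The pads swing forward as they close: fully open they stand 13 mm farther back than shut.
Start: joints at [-1.356, 0.313, 0.046, 1.304, 0, 1.431], TCP at [0.2, -0.539, 0.304] pointing down, gripper open.
Joint ranges: [-2.76, 2.76], [-0.86, 1.69], [-1.03, 1.26], [-2.2, 2.34], [-1.47, 1.5], [-3.14, 3.14]. Speed limits (rad/s): [2.57, 2.57, 3.14, 3.14, 3.14, 3.14].

### API

Orientations are given as a unit quaternion [w, x, y, z].
In Python, from workcell import env, read_camera, job, cut_out gives the robot as it stands.
- The arm moves only by the tool servo_tool, never from a script. Its argument "deltas" is a list of rows, each an object of numbers: "dx", "dy", "dz": the shift along the world's x, y, z in mm; "rx", "ry", "rz": the turn, a rotation vector about the world's x, y, z in rad; "fingers": the closure, from -1 (fully open) to 1 (shut). A call has 1 to 8 rows; each row shifts and turns the commanded pose from where the row before left it; what a row does not reach is not made up. A row lasts 1/10 s, in which the tool goes at most 50 mm and 8.59 degrees, less where a joint would pass 70% of its speed; a pose out of reach is approached as far as the arm can. A call is refused whole if a number of a shift passes 50 or a number of a turn 0.15, either way. A call with a gripper value outside its range is refused whole. The fingers move at their own pace and stop on an object; "newtons" is the grip in N (left out, the last holds). Time passes only in rows, so rows that do not move let the fingers close. It gives the time, the measured TCP pose, the force and the opening at its end, in the units of the state.
- env.get_state(): the state, without advancing time (a new reading comes with each control period).
- read_camera(name): name is "scene" or "top" or "wrist"; returns a dict with "img" (420x560x3 uint8, red, green, blue), "intrinsics" (3x3 intrinsics, pixels), "extrinsics" (4x4, takes a point from camera to world coordinates); the wrist camera has in their place "hand_eye" (4x4, takes a point from camera to tool coordinates, whose origin is the TCP and whose axes are the flange's). Camera axes: x right, y down, z forward; pixel columns grow to the right and rows downward; lengths in m; the calibration is good to about 2 mm. A picture is of the moment at which its call begins: read the wrist's pose just before it. There is no depth.
- job.hand_in(): hands the job in, once; it reports no verdict.
Trained networks look in the newest picture that a camera, given by its name, has taken for a name from the list of things; names that differ only in an ending like _2 or _b are one class to them, and where a whole thing is asked for, a point or a joint stands for the part that bears it (a point fixed in the world has none). Each returns a list of dicts, best first, with "confidence" (0 to 1); they miss things now and then, are a little off and sometimes report something else, mostly with a low value. They report only what shows in the picture. A call takes as long as a camera call.
- cut_out(target, camera): "region" (420x560 bool, what is visible of it) and "extent" ([left, top, right, bottom] in pixels, round what is visible of it).
The state is a dict: "clock": time; "joint_pos": joint angles; "qvel": joint speeds; "tau": joint torques, N m; "tcp_pos": TCP position; "orientation": TCP orientation; "wrist_force": force on the tool from outside, world axes, zero at the start; "ft_torque": the same for the moment, N m; "finger_gap": finger opening in m.
Only numpy, scipy, OpenCV 4.12 (cv2) and the standard library are available. Lean on these libraries where they do the work, as an engineer would, in place of code of your own. Each camera call takes 0.05 s, during which the arm holds its last target. There are 200 camera calls.

## Working session

There is one attempt and no reset: what is moved stays moved. The work goes in short steps, Python scripts to look and compute and a tool call to move; the robot and the scene stay as the last step left them, time stands still between calls to the robot, and variables do not carry over. Pictures are saved under pics/ and viewed, about 8 in all and at most 12, crops included, and the job is handed in when it is done.

Besides the shell and the picture viewer there is one more tool, called in YAML: its name, and indented under it one key for each argument. servo_tool: Moves the arm, as the interface text tells. Its arguments: {"type":"object","properties":{"deltas":{"type":"array"},"newtons":{"type":"number"}},"required":["deltas"]}

```bash
ls; mkdir -p pics
cat > h.py <<'E'
from workcell import env, read_camera, job, cut_out
import numpy as np, cv2
from scipy.spatial.transform import Rotation as R
def cam(name):
    s=env.get_state(); c=read_camera(name)
    K=np.array(c['intrinsics'])
    if name=='wrist':
        q=s['orientation']; T=np.eye(4); T[:3,:3]=R.from_quat([q[1],q[2],q[3],q[0]]).as_matrix(); T[:3,3]=s['tcp_pos']
        E=T@np.array(c['hand_eye'])
    else: E=np.array(c['extrinsics'])
    return c['img'],K,E
def px2w(u,v,z,K,E):
    d=E[:3,:3]@np.linalg.solve(K,[u,v,1]); o=E[:3,3]; return o+d*(z-o[2])/d[2]
def w2px(p,K,E):
    q=np.linalg.inv(E)@np.append(p,1); r=K@q[:3]; return r[:2]/r[2]
def save(img,n): cv2.imwrite('pics/'+n,img[...,::-1])
E
python3 - <<'E'
from h import *
for n in ['top','scene']:
    img,K,E=cam(n); save(img,n+'0.png'); print(n,K.tolist(),E.round(3).tolist())
    for t in ['rotor','grip_top','wide_notch','portioner','latch_knob','scoop_cup','tray','nozzle_a']:
        try:
            for d in cut_out(t,n)[:2]:
                m=d['region']; ys,xs=np.nonzero(m); print(t,round(d['confidence'],2),d['extent'],xs.mean().round(1),ys.mean().round(1),m.sum())
        except Exception as e: print(t,e)
print(env.get_state())
a=cv2.imread('pics/top0.png');cv2.imwrite('pics/both0.png',a)
E
```

```text
pics
top [[416.5568361909615, 0.0, 277.22431541262995], [0.0, 416.5568361909615, 206.0414305470071], [0.0, 0.0, 1.0]] [[-0.012, -0.993, 0.12, 0.383], [-1.0, 0.014, 0.014, 0.027], [-0.015, -0.119, -0.993, 1.096], [0.0, 0.0, 0.0, 1.0]]
rotor 0.75 [390.1, 151.0, 395.7, 184.3] 390.2 165.9 251
rotor 0.58 [181.9, 180.5, 212.7, 211.3] 198.2 194.8 752
grip_top 0.9 [184.5, 178.6, 214.7, 212.0] 197.8 194.4 764
wide_notch 0.68 [180.9, 178.8, 215.2, 209.8] 198.0 194.5 784
portioner 0.75 [344.7, 138.6, 420.6, 247.1] 383.4 194.1 6642
latch_knob 0.64 [183.1, 182.6, 214.9, 213.1] 198.1 194.2 809
latch_knob 0.63 [387.5, 150.1, 396.3, 184.1] 390.1 166.1 224
scoop_cup 0.67 [282.2, 171.1, 302.6, 193.0] 292.2 182.1 455
tray 0.77 [160.9, 142.6, 253.8, 251.9] 206.2 195.3 5744
nozzle_a 0.53 [234.5, 220.2, 244.4, 228.0] 238.9 224.4 78
nozzle_a 0.43 [193.9, 228.2, 201.4, 237.7] 195.6 234.8 79
scene [[379.8025821414244, 0.0, 279.03696011097196], [0.0, 379.8025821414244, 203.20752026367128], [0.0, 0.0, 1.0]] [[0.309, 0.761, -0.57, 0.884], [0.951, -0.239, 0.197, -0.121], [0.014, -0.603, -0.798, 0.653], [0.0, 0.0
[... 789 characters left out ...]
k': 0.9, 'joint_pos': array([-1.35558687e+00,  3.13209778e-01,  4.61450673e-02,  1.30359254e+00,
       -1.43659615e-05,  1.43118455e+00]), 'qvel': array([-9.01466359e-04, -1.31359727e-04,  6.21263296e-04,  6.99959868e-05,
        4.79864596e-04, -1.08062684e-03]), 'tau': array([-3.57179251e-04, -4.80446148e+01,  2.98815465e+01,  1.44609248e-04,
       -6.07296442e-05,  1.85328646e-07]), 'tcp_pos': array([ 0.19976159, -0.53924417,  0.30393608]), 'orientation': array([ 6.97600178e-05,  9.84303968e-01,  1.76481425e-01, -4.55001091e-06]), 'wrist_force': array([-1.38413482,  0.51923088, -1.03160096]), 'ft_torque': array([-0.03788748, -0.00818608,  0.02750568]), 'finger_gap': 0.08562937308159851}
```

Run:
```python
import cv2,numpy as np
t=cv2.imread('pics/top0.png')[130:260,150:430]; s=cv2.imread('pics/scene0.png')[150:370,90:480]
t=cv2.resize(t,None,fx=2.857,fy=2.3,interpolation=cv2.INTER_CUBIC); t=cv2.resize(cv2.imread('pics/top0.png')[135:255,155:425],(675,300),interpolation=cv2.INTER_CUBIC)
s=cv2.resize(s,(532,300),interpolation=cv2.INTER_CUBIC)
o=np.zeros((600,800,3),np.uint8);o[:300,:675]=t;o[300:,:532]=s
cv2.imwrite('pics/c0.png',o)
```

```text
(no output)
```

View pics/c0.png

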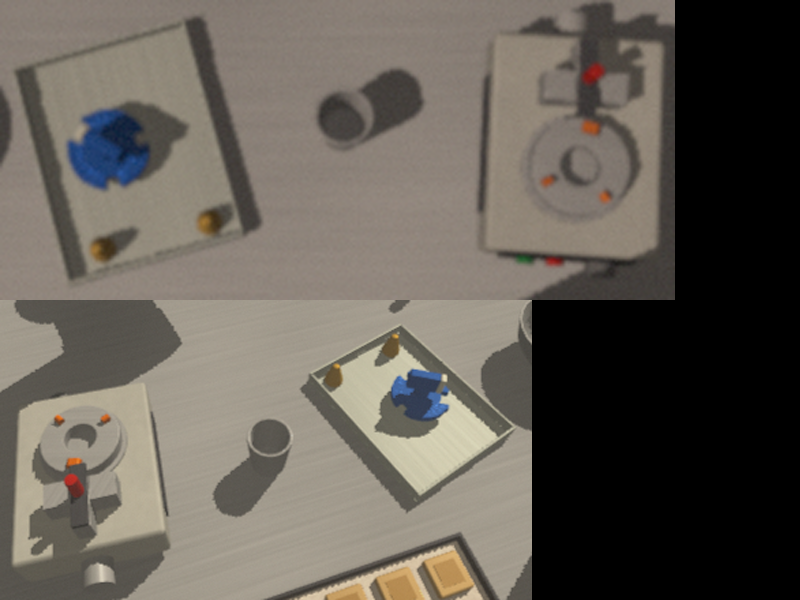

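Run:
```python
from h import *
img,K,E=cam('top')
hsv=cv2.cvtColor(img,cv2.COLOR_RGB2HSV)
o=cv2.inRange(hsv,(5,150,120),(15,255,255)); o[:, :340]=0
n,l,st,c=cv2.connectedComponentsWithStats(o)
for i in range(1,n):
    if st[i,4]>5: print('dog',c[i],st[i],px2w(*c[i],.102,K,E).round(4))
r=cv2.inRange(hsv,(170,120,80),(180,255,255))|cv2.inRange(hsv,(0,150,80),(3,255,255))
n,l,st,c=cv2.connectedComponentsWithStats(r)
for i in range(1,n):
    if st[i,4]>5: print('red',c[i],st[i],px2w(*c[i],.135,K,E).round(4))
print('bore',px2w(387,201.0,.095,K,E))
print('rotor',px2w(198.2,194.2,.045,K,E), 'white',px2w(155+80/2.5,135+130/2.5,.074,K,E))
print('cup',px2w(292,182,.04,K,E)); print('tray c',px2w(206.2,195.3,.01,K,E))
for p in [(494,33),(663,45),(486,248),(655,255)]: print('corner',px2w(155+p[0]/2.5,135+p[1]/2.5,.075,K,E).round(4))
_,_,Ew=cam('wrist'); s=env.get_state(); print(np.array(read_camera('wrist')['hand_eye']).round(3), K[0,0]);
```

```text
dog [391.  185.5] [388 184   7   4  24] [ 0.5488 -0.2338  0.102 ]
dog [373.71428571 206.85714286] [372 206   4   3   7] [ 0.4976 -0.1903  0.102 ]
dog [396.57142857 213.14285714] [395 212   4   3   7] [ 0.4818 -0.2441  0.102 ]
red [445.59069767  72.90852713] [431  59  30  28 645] [ 0.8153 -0.3679  0.135 ]
red [391.83333333 164.23809524] [388 161   9   8  42] [ 0.5937 -0.2293  0.135 ]
red [376.14285714 238.92857143] [374 238   5   3  14] [ 0.4197 -0.1857  0.135 ]
bore [ 0.51222527 -0.22432267  0.095     ]
rotor [0.5429161  0.24347214 0.045     ] white [0.55705784 0.26571799 0.074     ]
cup [0.57195284 0.00298653 0.04      ]
tray c [0.54499947 0.22944367 0.01      ]
corner [ 0.6493 -0.1493  0.075 ]
corner [ 0.6344 -0.3171  0.075 ]
corner [ 0.4343 -0.1343  0.075 ]
corner [ 0.4254 -0.2983  0.075 ]
[[-0.001 -0.946 -0.323  0.082]
 [ 1.    -0.    -0.001  0.001]
 [ 0.    -0.323  0.946 -0.069]
 [ 0.     0.     0.     1.   ]] 416.5568361909615
```

servo_tool:
  deltas:
    - {"dx":14,"dy":32,"rz":0.149}
    - {"dx":14,"dy":32,"rz":0.149}
    - {"dx":14,"dy":32,"rz":0.149}
    - {"dx":14,"dy":32,"rz":0.149}
    - {"dx":14,"dy":32,"rz":0.149}
    - {"dx":14,"dy":32,"rz":0.149}
    - {"dx":14,"dy":32,"rz":0.149}
    - {"dx":14,"dy":32,"rz":0.149}

```text
invalid input at $.deltas[0]: expected keys dx, dy, dz, rx, ry, rz, fingers
```

servo_tool:
  deltas:
    - {"dx":14,"dy":32,"rz":0.149}
    - {"dx":14,"dy":32,"rz":0.149}
    - {"dx":14,"dy":32,"rz":0.149}
    - {"dx":14,"dy":32,"rz":0.149}
    - {"dx":14,"dy":32,"rz":0.149}
    - {"dx":14,"dy":32,"rz":0.149}
    - {"dx":14,"dy":32,"rz":0.149}
    - {"dx":14,"dy":32,"rz":0.149}

```text
invalid input at $.deltas[0]: expected keys dx, dy, dz, rx, ry, rz, fingers
```

servo_tool:
  deltas:
    - {"dx":14,"dy":32,"dz":-4,"rz":0.149}
    - {"dx":14,"dy":32,"dz":-4,"rz":0.149}
    - {"dx":14,"dy":32,"dz":-4,"rz":0.149}
    - {"dx":14,"dy":32,"dz":-4,"rz":0.149}
    - {"dx":14,"dy":32,"dz":-4,"rz":0.149}
    - {"dx":14,"dy":32,"dz":-4,"rz":0.149}
    - {"dx":14,"dy":32,"dz":-4,"rz":0.149}
    - {"dx":14,"dy":32,"dz":-4,"rz":0.149}

```text
invalid input at $.deltas[0]: expected keys dx, dy, dz, rx, ry, rz, fingers
```

servo_tool:
  deltas:
    - {"dx":7,"dy":14,"rz":0.15}
    - {"dz":0}
    - {"dz":0}

```text
invalid input at $.deltas[0]: expected keys dx, dy, dz, rx, ry, rz, fingers
```

All keys are required.

servo_tool:
  deltas:
    - {"dx":14,"dy":32,"dz":0,"rx":0,"ry":0,"rz":0.149,"fingers":-1}
    - {"dx":14,"dy":32,"dz":0,"rx":0,"ry":0,"rz":0.149,"fingers":-1}
    - {"dx":14,"dy":32,"dz":0,"rx":0,"ry":0,"rz":0.149,"fingers":-1}
    - {"dx":14,"dy":32,"dz":0,"rx":0,"ry":0,"rz":0.149,"fingers":-1}
    - {"dx":14,"dy":32,"dz":0,"rx":0,"ry":0,"rz":0.149,"fingers":-1}
    - {"dx":14,"dy":32,"dz":0,"rx":0,"ry":0,"rz":0.149,"fingers":-1}
    - {"dx":14,"dy":32,"dz":0,"rx":0,"ry":0,"rz":0.149,"fingers":-1}
    - {"dx":14,"dy":32,"dz":0,"rx":0,"ry":0,"rz":0.149,"fingers":-1}

```text
clock: 1.85
tcp_pos: [0.3121, -0.2819, 0.3041]
orientation: [0.0, 0.714, 0.701, 0.0]
wrist_force: [0.9, 0.9, 0.7]
finger_gap: 0.0855
```

servo_tool:
  deltas:
    - {"dx":14,"dy":32,"dz":0,"rx":0,"ry":0,"rz":0.149,"fingers":-1}
    - {"dx":14,"dy":32,"dz":0,"rx":0,"ry":0,"rz":0.149,"fingers":-1}
    - {"dx":14,"dy":32,"dz":0,"rx":0,"ry":0,"rz":0.149,"fingers":-1}
    - {"dx":14,"dy":32,"dz":0,"rx":0,"ry":0,"rz":0.149,"fingers":-1}
    - {"dx":14,"dy":32,"dz":0,"rx":0,"ry":0,"rz":0.149,"fingers":-1}
    - {"dx":14,"dy":32,"dz":0,"rx":0,"ry":0,"rz":0.149,"fingers":-1}
    - {"dx":14,"dy":32,"dz":0,"rx":0,"ry":0,"rz":0.149,"fingers":-1}
    - {"dx":14,"dy":32,"dz":0,"rx":0,"ry":0,"rz":0.149,"fingers":-1}

```text
clock: 2.65
tcp_pos: [0.4242, -0.0258, 0.3042]
orientation: [0.0, 0.197, 0.98, 0.0]
wrist_force: [1.5, -1.1, -0.5]
finger_gap: 0.0853
```

servo_tool:
  deltas:
    - {"dx":15,"dy":34,"dz":-5,"rx":0,"ry":0,"rz":0.149,"fingers":-1}
    - {"dx":15,"dy":34,"dz":-5,"rx":0,"ry":0,"rz":0.149,"fingers":-1}
    - {"dx":15,"dy":34,"dz":-5,"rx":0,"ry":0,"rz":0.149,"fingers":-1}
    - {"dx":15,"dy":34,"dz":-5,"rx":0,"ry":0,"rz":0.149,"fingers":-1}
    - {"dx":15,"dy":34,"dz":-5,"rx":0,"ry":0,"rz":0.149,"fingers":-1}
    - {"dx":15,"dy":34,"dz":-5,"rx":0,"ry":0,"rz":0.149,"fingers":-1}
    - {"dx":15,"dy":34,"dz":-5,"rx":0,"ry":0,"rz":0.149,"fingers":-1}
    - {"dx":0,"dy":0,"dz":0,"rx":0,"ry":0,"rz":0.149,"fingers":-1}

```text
clock: 3.45
tcp_pos: [0.5298, 0.2143, 0.2676]
orientation: [0.0, -0.389, 0.921, 0.001]
wrist_force: [0.0, 0.1, -0.4]
finger_gap: 0.0857
```

Run:
```python
from h import *
s=env.get_state();print(s['joint_pos'].round(2))
img,K,E=cam('wrist'); np.savez('w1.npz',img=img,K=K,E=E); save(img,'w1.png')
for d in cut_out('grip_top','wrist')[:2]: print(d['confidence'],d['extent'])
```

```text
[ 0.24  0.32 -0.04  1.22  0.   -0.56]
0.62 [242.7, 179.0, 334.0, 270.4]
```

View pics/w1.png

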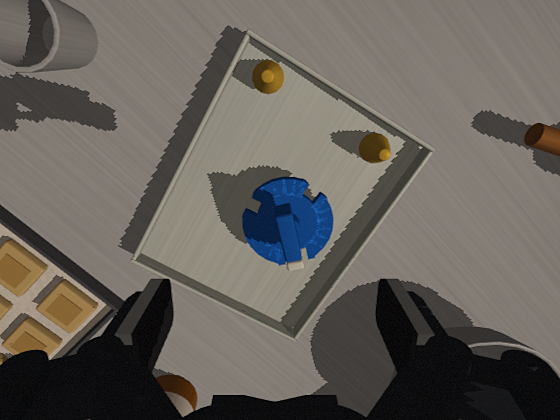

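```bash
cat > fit.py <<'E'
from h import *
from scipy.optimize import minimize
def proj(P,K,E):
    q=(np.linalg.inv(E)@np.c_[P,np.ones(len(P))].T)[:3]; r=K@q; return (r[:2]/r[2]).T
def disc():
    a=np.radians(np.arange(0,360,1.0)); out=[]
    for t in a:
        r=42
        for c,w in ((0,11),(130,7),(230,7)):
            d=t-np.radians(c); 
            if np.cos(d)>0 and abs(42*np.sin(d))<w: r=30
        out.append((r*np.cos(t),r*np.sin(t)))
    return np.array(out)/1e3
D=disc(); S=8
def render(x,y,z0,yaw,K,E,shape):
    c,s=np.cos(yaw),np.sin(yaw); M=np.array([[c,-s],[s,c]])
    m=np.zeros((shape[0]*2,shape[1]*2),np.uint8); w=np.zeros_like(m)
    def f(P,z): 
        Q=P@M.T+[x,y]; return proj(np.c_[Q,np.full(len(Q),z0+z)],K,E)
    fp=lambda img,p:cv2.fillPoly(img,[np.round((p+.5)*2*16-8).astype(np.int32)],255,shift=4)
    for z in np.arange(0,.0101,.002): fp(m,f(D,z))
    def box(x0,x1):
        B=np.array([[x0,-.007],[x1,-.007],[x1,.007],[x0,.007]])
        return np.vstack([f(B,.025),f(B,.055)]).astype(np.float32)
    fp(m,cv2.convexHull(box(-.025,.025))[:,0])
    t=np.radians(np.arange(0,360,15)); C=.011*np.c_[np.cos(t),np.sin(t)]
    fp(m,cv2.convexHull(np.vstack([f(C,.01),f(C,.025)]).astype(np.float32))[:,0])
    return cv2.resize(m,shape[::-1],interpolation=cv2.INTER_AREA)/255.
def fit(mask,z0,guess,K,E):
    def cost(p): return np.abs(render(p[0],p[1],z0,p[2],K,E,mask.shape)-mask).sum()
    best=None
    for dy in (-.15,0,.15):
        g=np.array(guess)+[0,0,dy]
        r=minimize(cost,g,method='Nelder-Mead',options=dict(initial_simplex=[g,g+[.004,0,0],g+[0,.004,0],g+[0,0,.15]],xatol=1e-5,fatol=.1))
        if best is None or r.fun<best.fun: best=r
    return best
E
python3 - <<'E'
from fit import *
d=np.load('w1.npz'); img,K,E=d['img'],d['K'],d['E']; print(K[0,0])
hsv=cv2.cvtColor(img,cv2.COLOR_RGB2HSV)
m=cv2.inRange(hsv,(100,120,20),(125,255,255)); m[:160]=0;m[290:]=0;m[:,:230]=0;m[:,350:]=0
# white end: patch of bright low-saturation pixels near (296,266)
wm=np.zeros_like(m); wm[240:274,286:306]=cv2.inRange(hsv[240:274,286:306],(0,0,195),(180,60,255)); 
print((m>0).sum(),(wm>0).sum())
mask=((m|wm)>0).astype(float)
r=fit(mask,.019,[.543,.243,1.0],K,E); print(r.x,np.degrees(r.x[2]),r.fun)
o=img.copy(); e=render(r.x[0],r.x[1],.019,r.x[2],K,E,mask.shape)>.5
cn,_=cv2.findContours(e.astype(np.uint8),cv2.RETR_EXTERNAL,cv2.CHAIN_APPROX_NONE); cv2.drawContours(o,cn,-1,(255,255,0),1)
a=np.hstack([cv2.resize(x[170:280,230:350],(400,366),interpolation=cv2.INTER_NEAREST) for x in (o,np.dstack([(mask*255).astype(np.uint8)]*3))]); save(a,'fit1.png')
E
```

```text
357.7472033301192
5728 0
[0.54539708 0.24850748 1.03268914] 59.168729022942784 475.4
```

View pics/fit1.png

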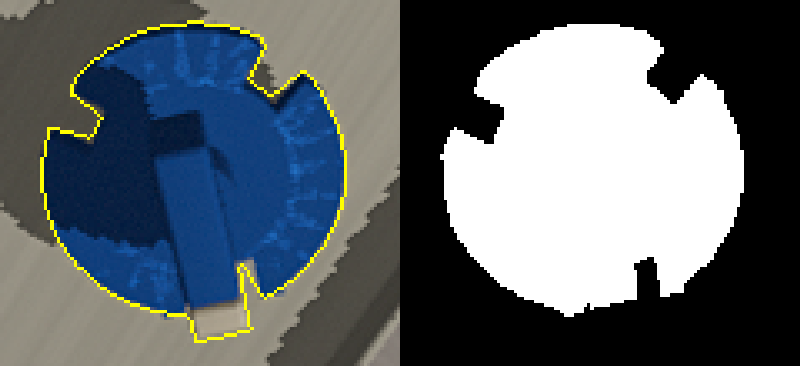

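servo_tool:
  deltas:
    - {"dx":8,"dy":17,"dz":-30,"rx":0,"ry":0,"rz":0.117,"fingers":-1}
    - {"dx":8,"dy":17,"dz":-30,"rx":0,"ry":0,"rz":0.117,"fingers":-1}
    - {"dx":0,"dy":0,"dz":-30,"rx":0,"ry":0,"rz":0,"fingers":-1}
    - {"dx":0,"dy":0,"dz":0,"rx":0,"ry":0,"rz":0,"fingers":-1}
    - {"dx":0,"dy":0,"dz":0,"rx":0,"ry":0,"rz":0,"fingers":-1}

```text
clock: 4.05
tcp_pos: [0.5444, 0.244, 0.1792]
orientation: [-0.001, -0.488, 0.873, 0.0]
wrist_force: [0.9, 0.2, 1.2]
finger_gap: 0.0856
```

```bash
cat >> h.py <<'E'
def st():
    s=env.get_state(); q=s['orientation']; Rm=R.from_quat([q[1],q[2],q[3],q[0]]).as_matrix()
    print(round(s['clock'],2),'tcp',s['tcp_pos'].round(4),'yaw',np.degrees(np.arctan2(Rm[1,0],Rm[0,0])).round(2),'tilt',np.degrees(np.arcsin(np.hypot(Rm[0,2],Rm[1,2]))).round(2),'j',s['joint_pos'].round(2),'f',s['wrist_force'].round(1),'m',s['ft_torque'].round(2),'gap',round(s['finger_gap'],4))
E
python3 -c "
from h import *
st()"
```

```text
4.05 tcp [0.5444 0.244  0.1792] yaw -121.56 tilt 0.08 j [ 0.29  0.42 -0.11  1.04 -0.   -0.73] f [0.9 0.2 1.2] m [ 0.02 -0.04 -0.01] gap 0.0856
```

servo_tool:
  deltas:
    - {"dx":1,"dy":4.5,"dz":-20,"rx":0,"ry":0,"rz":0.013,"fingers":-1}
    - {"dx":0,"dy":0,"dz":-25,"rx":0,"ry":0,"rz":0,"fingers":-1}
    - {"dx":0,"dy":0,"dz":-21,"rx":0,"ry":0,"rz":0,"fingers":-1}
    - {"dx":0,"dy":0,"dz":0,"rx":0,"ry":0,"rz":0,"fingers":-1}
    - {"dx":0,"dy":0,"dz":0,"rx":0,"ry":0,"rz":0,"fingers":1}
    - {"dx":0,"dy":0,"dz":0,"rx":0,"ry":0,"rz":0,"fingers":1}
    - {"dx":0,"dy":0,"dz":0,"rx":0,"ry":0,"rz":0,"fingers":1}
    - {"dx":0,"dy":0,"dz":0,"rx":0,"ry":0,"rz":0,"fingers":1}
  newtons: 60

```text
clock: 4.85
tcp_pos: [0.5464, 0.2494, 0.1142]
orientation: [0.001, -0.495, 0.869, -0.0]
wrist_force: [0.3, 0.1, 0.5]
finger_gap: 0.0287
```

servo_tool:
  deltas:
    - {"dx":0,"dy":0,"dz":0,"rx":0,"ry":0,"rz":0,"fingers":1}
    - {"dx":0,"dy":0,"dz":0,"rx":0,"ry":0,"rz":0,"fingers":1}

```text
clock: 5.05
tcp_pos: [0.5464, 0.2494, 0.1142]
orientation: [0.001, -0.495, 0.869, -0.0]
wrist_force: [-1.2, -0.9, 6.2]
finger_gap: 0.018
```

```bash
python3 -c "
from h import *
st()"
```

```text
5.05 tcp [0.5464 0.2494 0.1142] yaw -120.64 tilt 0.11 j [ 0.29  0.48 -0.19  0.9  -0.   -0.74] f [-1.2 -0.9  6.2] m [-0.2   0.1   0.01] gap 0.018
```

servo_tool:
  deltas:
    - {"dx":0,"dy":0,"dz":0,"rx":0,"ry":0,"rz":0,"fingers":1}
    - {"dx":0,"dy":0,"dz":0,"rx":0,"ry":0,"rz":0,"fingers":1}
    - {"dx":0,"dy":0,"dz":0,"rx":0,"ry":0,"rz":0,"fingers":1}
    - {"dx":0,"dy":0,"dz":10,"rx":0,"ry":0,"rz":0,"fingers":1}
    - {"dx":0,"dy":0,"dz":20,"rx":0,"ry":0,"rz":0,"fingers":1}
    - {"dx":0,"dy":0,"dz":30,"rx":0,"ry":0,"rz":0,"fingers":1}
    - {"dx":0,"dy":0,"dz":40,"rx":0,"ry":0,"rz":0,"fingers":1}
    - {"dx":0,"dy":0,"dz":40,"rx":0,"ry":0,"rz":0,"fingers":1}

```text
clock: 5.85
tcp_pos: [0.5449, 0.2491, 0.2539]
orientation: [-0.001, -0.495, 0.869, 0.0]
wrist_force: [1.1, 0.2, -2.5]
finger_gap: 0.0181
```

servo_tool:
  deltas:
    - {"dx":0,"dy":0,"dz":20,"rx":0,"ry":0,"rz":0,"fingers":1}
    - {"dx":0,"dy":0,"dz":0,"rx":0,"ry":0,"rz":0,"fingers":1}
    - {"dx":0,"dy":0,"dz":0,"rx":0,"ry":0,"rz":0,"fingers":1}

```text
clock: 6.15
tcp_pos: [0.5455, 0.2493, 0.2725]
orientation: [-0.0, -0.495, 0.869, 0.0]
wrist_force: [0.6, 0.1, -3.5]
finger_gap: 0.0181
```

```bash
python3 -c "
from h import *
st()"
```

```text
6.15 tcp [0.5455 0.2493 0.2725] yaw -120.63 tilt 0.03 j [ 0.29  0.37  0.05  1.25  0.   -0.74] f [ 0.6  0.1 -3.5] m [ 0.   -0.02 -0.04] gap 0.0181
```

servo_tool:
  deltas:
    - {"dx":-8,"dy":-20,"dz":2,"rx":0,"ry":0,"rz":-0.106,"fingers":1}
    - {"dx":-8,"dy":-30,"dz":2,"rx":0,"ry":0,"rz":-0.106,"fingers":1}
    - {"dx":-8,"dy":-30,"dz":2,"rx":0,"ry":0,"rz":-0.106,"fingers":1}
    - {"dx":-8,"dy":-30,"dz":2,"rx":0,"ry":0,"rz":-0.106,"fingers":1}
    - {"dx":-8,"dy":-30,"dz":2,"rx":0,"ry":0,"rz":-0.106,"fingers":1}
    - {"dx":-8,"dy":-30,"dz":2,"rx":0,"ry":0,"rz":-0.106,"fingers":1}
    - {"dx":-8,"dy":-30,"dz":2,"rx":0,"ry":0,"rz":-0.106,"fingers":1}
    - {"dx":-8,"dy":-30,"dz":2,"rx":0,"ry":0,"rz":-0.106,"fingers":1}

```text
clock: 6.95
tcp_pos: [0.48, 0.0183, 0.2865]
orientation: [-0.002, -0.092, 0.996, 0.001]
wrist_force: [0.6, 0.1, -2.4]
finger_gap: 0.0177
```

servo_tool:
  deltas:
    - {"dx":-8,"dy":-30,"dz":2,"rx":0,"ry":0,"rz":-0.106,"fingers":1}
    - {"dx":-8,"dy":-30,"dz":2,"rx":0,"ry":0,"rz":-0.106,"fingers":1}
    - {"dx":-8,"dy":-25,"dz":2,"rx":0,"ry":0,"rz":-0.106,"fingers":1}
    - {"dx":-8,"dy":-15,"dz":2,"rx":0,"ry":0,"rz":-0.106,"fingers":1}
    - {"dx":0,"dy":0,"dz":0,"rx":0,"ry":0,"rz":0,"fingers":1}
    - {"dx":0,"dy":0,"dz":0,"rx":0,"ry":0,"rz":0,"fingers":1}

```text
clock: 7.55
tcp_pos: [0.449, -0.0805, 0.2953]
orientation: [-0.001, 0.117, 0.993, 0.001]
wrist_force: [0.0, 0.2, -2.2]
finger_gap: 0.0179
```

Run:
```python
from h import *
st()
img,K,E=cam('wrist'); np.savez('w2.npz',img=img,K=K,E=E); save(img,'w2.png')
```

```text
7.55 tcp [ 0.449  -0.0805  0.2953] yaw 166.54 tilt 0.18 j [-0.35  0.09 -0.26  1.23  0.   -0.12] f [ 0.   0.2 -2.2] m [ 0.03 -0.04  0.  ] gap 0.0179
```

View pics/w2.png

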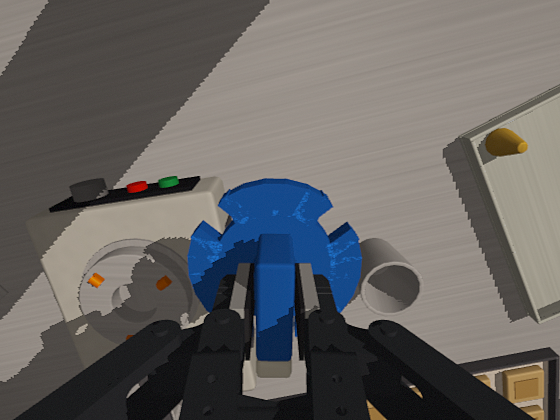

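Run:
```python
from fit import *
d=np.load('w2.npz'); img,K,E=d['img'],d['K'],d['E']
hsv=cv2.cvtColor(img,cv2.COLOR_RGB2HSV)
o=cv2.inRange(hsv,(6,170,80),(16,255,255)); o[:,220:]=0; o[:230]=0
n,l,s,c=cv2.connectedComponentsWithStats(o); P=[]
for i in range(1,n):
    if s[i,4]>5: p=px2w(*c[i],.1,K,E); P.append(p); print(c[i].round(1),s[i],p.round(4))
a,b=P[0][:2],P[1][:2]
v=a-b; print('chord',np.linalg.norm(v)); 
m=(a+b)/2
if v[1]<0: v=-v
# v points +y: dog130 - dog230 ; collar x = v rotated -90
u=np.array([v[1],-v[0]])/np.linalg.norm(v); print('collar yaw',np.degrees(np.arctan2(u[1],u[0])),'centre',m+u*.037*np.cos(np.radians(50)))
mask=(cv2.inRange(hsv,(100,120,20),(125,255,255))>0).astype(float)
W=np.zeros_like(mask); W[170:262,180:372]=1
t=[.449,-.0805,.2953]
def cost(p): return (W*np.abs(render(p[0],p[1],t[2]-.0952,p[2],K,E,mask.shape)-mask)).sum()
g=np.array([t[0],t[1],np.radians(-13.5)])
r=minimize(cost,g,method='Nelder-Mead',options=dict(initial_simplex=[g,g+[.004,0,0],g+[0,.004,0],g+[0,0,.1]],xatol=1e-5,fatol=.1))
print('rotor',r.x,np.degrees(r.x[2]),r.fun)
```

```text
[ 95.9 279.6] [ 88 273  16  15 105] [ 0.4807 -0.2423  0.1   ]
[163.1 282.5] [156 275  16  15 138] [ 0.4965 -0.1886  0.1   ]
[128.4 336.4] [126 335   7   5  16] [ 0.5409 -0.2364  0.1   ]
chord 0.05597213786238602
collar yaw -16.367759496754225 centre [ 0.5114494  -0.22214511]
rotor [ 0.44791887 -0.08123748 -0.2443819 ] -14.002051624635161 391.04705882352937
```

servo_tool:
  deltas:
    - {"dx":13,"dy":-28,"dz":-8,"rx":0,"ry":0,"rz":-0.01,"fingers":1}
    - {"dx":13,"dy":-28,"dz":-8,"rx":0,"ry":0,"rz":-0.01,"fingers":1}
    - {"dx":13,"dy":-28,"dz":-8,"rx":0,"ry":0,"rz":-0.01,"fingers":1}
    - {"dx":13,"dy":-28,"dz":-8,"rx":0,"ry":0,"rz":-0.01,"fingers":1}
    - {"dx":12,"dy":-30,"dz":-8,"rx":0,"ry":0,"rz":0,"fingers":1}
    - {"dx":0,"dy":0,"dz":-15,"rx":0,"ry":0,"rz":0,"fingers":1}
    - {"dx":0,"dy":0,"dz":-15,"rx":0,"ry":0,"rz":0,"fingers":1}
    - {"dx":0,"dy":0,"dz":0,"rx":0,"ry":0,"rz":0,"fingers":1}

```text
clock: 8.4
tcp_pos: [0.5129, -0.2211, 0.2237]
orientation: [-0.003, 0.136, 0.991, 0.001]
wrist_force: [-0.0, 0.3, -3.1]
finger_gap: 0.0181
```

Run:
```python
from h import *
st()
img,K,E=cam('wrist'); np.savez('w3.npz',img=img,K=K,E=E); save(img,'w3.png')
i2,K2,E2=cam('scene'); save(np.vstack([cv2.resize(img[150:420,130:430],(480,432)),cv2.resize(i2[200:370,60:300],(480,340))])[:,:] [:772],'m3.png')
a=cv2.resize(img[150:420,130:430],(400,360)); b=cv2.resize(i2[200:370,60:300],(400,360)); save(np.hstack([a,b]),'m3.png')
```

```text
8.4 tcp [ 0.5129 -0.2211  0.2237] yaw 164.33 tilt 0.34 j [-0.55  0.32 -0.14  1.11  0.   -0.28] f [-0.   0.3 -3.1] m [ 0.07 -0.04 -0.04] gap 0.0181
```

View pics/m3.png

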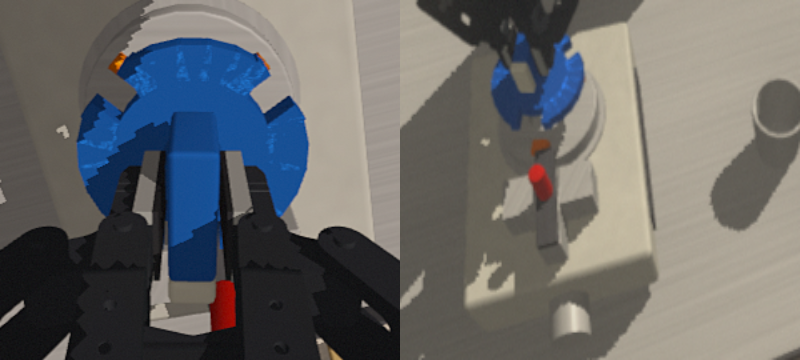

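servo_tool:
  deltas:
    - {"dx":0,"dy":-1,"dz":-9,"rx":0,"ry":0,"rz":0,"fingers":1}
    - {"dx":0,"dy":0,"dz":-7,"rx":0,"ry":0,"rz":0,"fingers":1}
    - {"dx":0,"dy":0,"dz":-2,"rx":0,"ry":0,"rz":0,"fingers":1}
    - {"dx":0,"dy":0,"dz":-2,"rx":0,"ry":0,"rz":0,"fingers":1}
    - {"dx":0,"dy":0,"dz":-2,"rx":0,"ry":0,"rz":0,"fingers":1}
    - {"dx":0,"dy":0,"dz":-1,"rx":0,"ry":0,"rz":0,"fingers":1}
    - {"dx":0,"dy":0,"dz":0,"rx":0,"ry":0,"rz":0,"fingers":1}

```text
clock: 9.2
tcp_pos: [0.5137, -0.2238, 0.2039]
orientation: [-0.0, 0.138, 0.991, 0.0]
wrist_force: [-0.3, -0.6, -2.0]
finger_gap: 0.0176
```

```bash
python3 -c "
from h import *
st()"
```

```text
9.2 tcp [ 0.5137 -0.2238  0.2039] yaw 164.19 tilt 0.01 j [-0.55  0.33 -0.18  1.06  0.   -0.28] f [-0.3 -0.6 -2. ] m [0.05 0.01 0.02] gap 0.0176
```

servo_tool:
  deltas:
    - {"dx":0,"dy":0.5,"dz":-2,"rx":0,"ry":0,"rz":0,"fingers":1}
    - {"dx":0,"dy":0,"dz":-2,"rx":0,"ry":0,"rz":0,"fingers":1}
    - {"dx":0,"dy":0,"dz":-1,"rx":0,"ry":0,"rz":0,"fingers":1}
    - {"dx":0,"dy":0,"dz":0,"rx":0,"ry":0,"rz":0,"fingers":1}

```text
clock: 9.6
tcp_pos: [0.5136, -0.2231, 0.1987]
orientation: [-0.0, 0.137, 0.991, 0.0]
wrist_force: [-0.5, 0.0, -2.3]
finger_gap: 0.0177
```

servo_tool:
  deltas:
    - {"dx":0,"dy":0,"dz":-1,"rx":0,"ry":0,"rz":0,"fingers":1}
    - {"dx":0,"dy":0,"dz":-1,"rx":0,"ry":0,"rz":0,"fingers":1}
    - {"dx":0,"dy":0,"dz":-1,"rx":0,"ry":0,"rz":0,"fingers":1}
    - {"dx":0,"dy":0,"dz":0,"rx":0,"ry":0,"rz":0,"fingers":1}

```text
clock: 10.0
tcp_pos: [0.5137, -0.2232, 0.1957]
orientation: [-0.0, 0.137, 0.991, 0.0]
wrist_force: [0.4, 0.0, -1.6]
finger_gap: 0.0181
```

```bash
python3 -c "
from h import *
st()"
```

```text
10.0 tcp [ 0.5137 -0.2232  0.1957] yaw 164.2 tilt 0.02 j [-0.55  0.34 -0.19  1.04  0.   -0.28] f [ 0.4  0.  -1.6] m [ 0.03 -0.06 -0.01] gap 0.0181
```

servo_tool:
  deltas:
    - {"dx":0,"dy":0,"dz":-1,"rx":0,"ry":0,"rz":0,"fingers":1}
    - {"dx":0,"dy":0,"dz":-1,"rx":0,"ry":0,"rz":0,"fingers":1}
    - {"dx":0,"dy":0,"dz":-1,"rx":0,"ry":0,"rz":0,"fingers":1}
    - {"dx":0,"dy":0,"dz":0,"rx":0,"ry":0,"rz":0,"fingers":1}

```text
clock: 10.4
tcp_pos: [0.5137, -0.2232, 0.1927]
orientation: [-0.0, 0.137, 0.991, 0.0]
wrist_force: [-0.0, -0.0, -1.7]
finger_gap: 0.0176
```

servo_tool:
  deltas:
    - {"dx":0,"dy":0,"dz":-1,"rx":0,"ry":0,"rz":0,"fingers":1}
    - {"dx":0,"dy":0,"dz":-1,"rx":0,"ry":0,"rz":0,"fingers":1}
    - {"dx":0,"dy":0,"dz":0,"rx":0,"ry":0,"rz":0,"fingers":1}

```text
clock: 10.7
tcp_pos: [0.5137, -0.2232, 0.1907]
orientation: [-0.0, 0.137, 0.991, 0.0]
wrist_force: [0.0, -0.0, -2.1]
finger_gap: 0.018
```

```bash
python3 -c "
from h import *
st()"
```

```text
10.7 tcp [ 0.5137 -0.2232  0.1907] yaw 164.2 tilt 0.02 j [-0.55  0.34 -0.2   1.03  0.   -0.28] f [ 0.  -0.  -2.1] m [ 0.01  0.05 -0.06] gap 0.018
```

servo_tool:
  deltas:
    - {"dx":0,"dy":0,"dz":-0.5,"rx":0,"ry":0,"rz":0,"fingers":1}
    - {"dx":0,"dy":0,"dz":-0.5,"rx":0,"ry":0,"rz":0,"fingers":1}
    - {"dx":0,"dy":0,"dz":0,"rx":0,"ry":0,"rz":0,"fingers":1}

```text
clock: 11.0
tcp_pos: [0.5138, -0.2232, 0.1903]
orientation: [0.0, 0.137, 0.991, -0.0]
wrist_force: [-0.6, 0.3, 0.8]
finger_gap: 0.0177
```

servo_tool:
  deltas:
    - {"dx":0,"dy":0,"dz":-0.5,"rx":0,"ry":0,"rz":0,"fingers":1}
    - {"dx":0,"dy":0,"dz":-0.5,"rx":0,"ry":0,"rz":0,"fingers":1}
    - {"dx":0,"dy":0,"dz":0,"rx":0,"ry":0,"rz":0,"fingers":1}

```text
clock: 11.3
tcp_pos: [0.5138, -0.2232, 0.1902]
orientation: [0.0, 0.137, 0.991, -0.0]
wrist_force: [-3.3, 1.4, 8.0]
finger_gap: 0.0182
```

Run:
```python
from h import *
st()
img,K,E=cam('wrist')
i2,K2,E2=cam('scene')
a=cv2.resize(img[150:420,130:430],(400,360)); b=cv2.resize(i2[200:370,60:300],(400,360)); save(np.hstack([a,b]),'m4.png')
```

```text
11.3 tcp [ 0.5138 -0.2232  0.1902] yaw 164.2 tilt 0.06 j [-0.55  0.34 -0.2   1.03  0.   -0.28] f [-3.3  1.4  8. ] m [ 0.41  0.62 -0.04] gap 0.0182
```

View pics/m4.png

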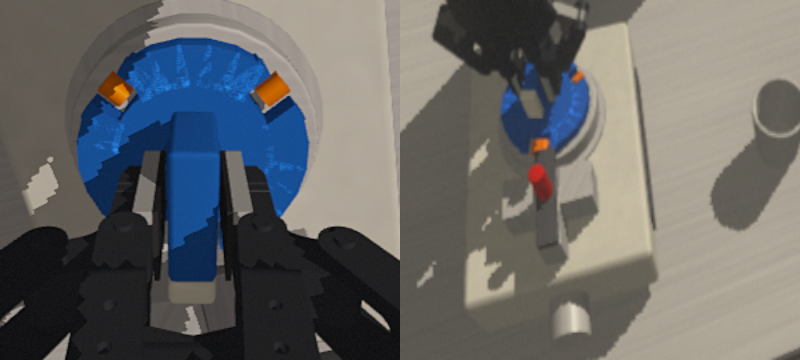

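servo_tool:
  deltas:
    - {"dx":0,"dy":0,"dz":1,"rx":0,"ry":0,"rz":0,"fingers":1}
    - {"dx":0,"dy":0,"dz":0,"rx":0,"ry":0,"rz":0,"fingers":-1}
    - {"dx":0,"dy":0,"dz":0,"rx":0,"ry":0,"rz":0,"fingers":-1}
    - {"dx":0,"dy":0,"dz":0,"rx":0,"ry":0,"rz":0,"fingers":-1}
    - {"dx":0,"dy":0,"dz":0,"rx":0,"ry":0,"rz":0,"fingers":-1}
    - {"dx":0,"dy":0,"dz":0,"rx":0,"ry":0,"rz":0,"fingers":-1}

```text
clock: 12.0
tcp_pos: [0.5138, -0.2233, 0.1899]
orientation: [0.0, 0.137, 0.991, 0.0]
wrist_force: [-0.5, -0.0, -0.4]
finger_gap: 0.0854
```

servo_tool:
  deltas:
    - {"dx":0,"dy":0,"dz":15,"rx":0,"ry":0,"rz":0,"fingers":-1}
    - {"dx":0,"dy":0,"dz":25,"rx":0,"ry":0,"rz":0.04,"fingers":-1}
    - {"dx":0,"dy":0,"dz":30,"rx":0,"ry":0,"rz":0.08,"fingers":-1}
    - {"dx":0,"dy":0,"dz":20,"rx":0,"ry":0,"rz":0.08,"fingers":-1}
    - {"dx":0,"dy":0,"dz":0,"rx":0,"ry":0,"rz":0,"fingers":-1}
    - {"dx":0,"dy":0,"dz":0,"rx":0,"ry":0,"rz":0,"fingers":-1}

```text
clock: 12.6
tcp_pos: [0.5139, -0.2233, 0.2798]
orientation: [0.0, 0.039, 0.999, -0.0]
wrist_force: [0.0, 0.7, -0.9]
finger_gap: 0.0857
```

Run:
```python
from fit import *
st()
img,K,E=cam('wrist'); np.savez('w5.npz',img=img,K=K,E=E); save(img,'w5.png')
hsv=cv2.cvtColor(img,cv2.COLOR_RGB2HSV)
def red(hsv): return cv2.inRange(hsv,(170,140,60),(180,255,255))|cv2.inRange(hsv,(0,160,60),(3,255,255))
n,l,s,c=cv2.connectedComponentsWithStats(red(hsv))
for i in range(1,n):
    if s[i,4]>20: print('red',c[i].round(1),s[i],px2w(*c[i],.1455,K,E).round(4))
m=cv2.inRange(hsv,(100,120,20),(125,255,255)); n,l,s,c=cv2.connectedComponentsWithStats(m); i=1+s[1:,4].argmax(); print('blue',s[i],c[i])
```

```text
12.6 tcp [ 0.5139 -0.2233  0.2798] yaw 175.58 tilt 0.04 j [-0.55  0.29 -0.04  1.24  0.   -0.48] f [ 0.   0.7 -0.9] m [ 0.01  0.03 -0.03] gap 0.0857
red [287.1  74.5] [277  71  22   8 169] [ 0.4248 -0.2104  0.1455]
red [274.9 326.7] [266 306  19  42 706] [ 0.5839 -0.2292  0.1455]
blue [ 216  148  117  113 9402] [273.97106999 204.51563497]
```

View pics/w5.png

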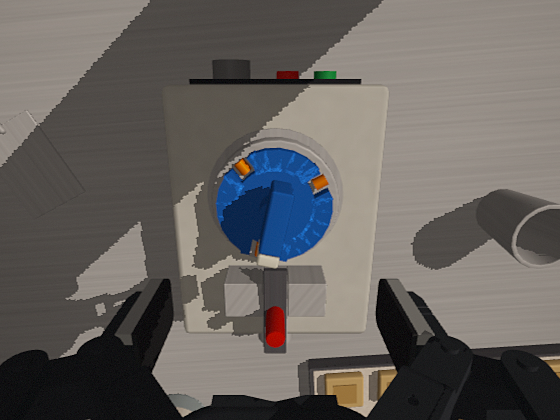

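servo_tool:
  deltas:
    - {"dx":30,"dy":-2,"dz":0,"rx":0,"ry":0,"rz":0,"fingers":-1}
    - {"dx":30,"dy":-2,"dz":0,"rx":0,"ry":0,"rz":0,"fingers":-1}
    - {"dx":20,"dy":-2,"dz":-10,"rx":0,"ry":0,"rz":0,"fingers":-1}
    - {"dx":0,"dy":0,"dz":-25,"rx":0,"ry":0,"rz":0,"fingers":-1}
    - {"dx":0,"dy":0,"dz":-25,"rx":0,"ry":0,"rz":0,"fingers":-1}
    - {"dx":0,"dy":0,"dz":-25,"rx":0,"ry":0,"rz":0,"fingers":-1}
    - {"dx":0,"dy":0,"dz":0,"rx":0,"ry":0,"rz":0,"fingers":-1}
    - {"dx":0,"dy":0,"dz":0,"rx":0,"ry":0,"rz":0,"fingers":-1}

```text
clock: 13.45
tcp_pos: [0.593, -0.2288, 0.1937]
orientation: [-0.001, 0.038, 0.999, 0.001]
wrist_force: [-0.1, -0.1, -0.3]
finger_gap: 0.0854
```

servo_tool:
  deltas:
    - {"dx":0,"dy":0,"dz":0,"rx":0,"ry":0,"rz":0,"fingers":1}
    - {"dx":0,"dy":0,"dz":0,"rx":0,"ry":0,"rz":0,"fingers":1}
    - {"dx":0,"dy":0,"dz":0,"rx":0,"ry":0,"rz":0,"fingers":1}
    - {"dx":0,"dy":0,"dz":0,"rx":0,"ry":0,"rz":0,"fingers":1}
    - {"dx":0,"dy":0,"dz":0,"rx":0,"ry":0,"rz":0,"fingers":1}
    - {"dx":0,"dy":0,"dz":0,"rx":0,"ry":0,"rz":0,"fingers":1}
    - {"dx":0,"dy":0,"dz":0,"rx":0,"ry":0,"rz":0,"fingers":1}
  newtons: 25

```text
clock: 14.15
tcp_pos: [0.5939, -0.2291, 0.1955]
orientation: [0.0, 0.038, 0.999, 0.0]
wrist_force: [-0.3, 1.3, 3.0]
finger_gap: 0.0128
```

Run:
```python
from h import *
st()
img,K,E=cam('wrist')
i2,K2,E2=cam('scene')
a=cv2.resize(img[120:420,100:433],(400,360)); b=cv2.resize(i2[200:370,60:300],(400,360)); save(np.hstack([a,b]),'m6.png')
```

```text
14.15 tcp [ 0.5939 -0.2291  0.1955] yaw 175.67 tilt 0.04 j [-0.49  0.48  0.02  1.12  0.   -0.42] f [-0.3  1.3  3. ] m [ 0.37  0.09 -0.01] gap 0.0128
```

View pics/m6.png

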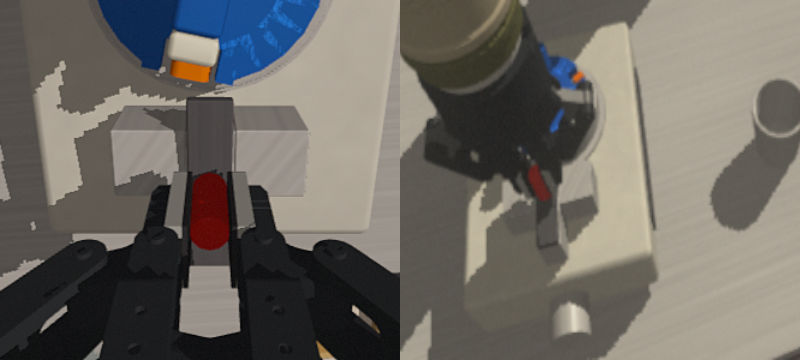

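servo_tool:
  deltas:
    - {"dx":-3,"dy":0.2,"dz":0,"rx":0,"ry":0,"rz":0,"fingers":1}
    - {"dx":-3,"dy":0.2,"dz":0,"rx":0,"ry":0,"rz":0,"fingers":1}
    - {"dx":-3,"dy":0.2,"dz":0,"rx":0,"ry":0,"rz":0,"fingers":1}
    - {"dx":-3,"dy":0.2,"dz":0,"rx":0,"ry":0,"rz":0,"fingers":1}
    - {"dx":-3,"dy":0.2,"dz":0,"rx":0,"ry":0,"rz":0,"fingers":1}
    - {"dx":-3,"dy":0.2,"dz":0,"rx":0,"ry":0,"rz":0,"fingers":1}
    - {"dx":0,"dy":0,"dz":0,"rx":0,"ry":0,"rz":0,"fingers":1}

```text
clock: 14.95
tcp_pos: [0.5756, -0.2277, 0.1955]
orientation: [0.0, 0.038, 0.999, 0.0]
wrist_force: [1.7, 3.3, 5.8]
finger_gap: 0.0131
```

servo_tool:
  deltas:
    - {"dx":-1,"dy":0.1,"dz":0,"rx":0,"ry":0,"rz":0,"fingers":1}
    - {"dx":-1,"dy":0.1,"dz":0,"rx":0,"ry":0,"rz":0,"fingers":1}
    - {"dx":0,"dy":0,"dz":0,"rx":0,"ry":0,"rz":0,"fingers":1}

```text
clock: 15.25
tcp_pos: [0.5744, -0.2276, 0.1955]
orientation: [0.001, 0.038, 0.999, 0.0]
wrist_force: [3.8, 2.9, 5.0]
finger_gap: 0.0126
```

servo_tool:
  deltas:
    - {"dx":-1,"dy":0.1,"dz":0,"rx":0,"ry":0,"rz":0,"fingers":1}
    - {"dx":-1,"dy":0.1,"dz":0,"rx":0,"ry":0,"rz":0,"fingers":1}
    - {"dx":0,"dy":0,"dz":0,"rx":0,"ry":0,"rz":0,"fingers":1}

```text
clock: 15.55
tcp_pos: [0.5741, -0.2276, 0.1956]
orientation: [0.003, 0.037, 0.999, 0.0]
wrist_force: [9.5, 2.3, 2.1]
finger_gap: 0.0129
```

servo_tool:
  deltas:
    - {"dx":-1,"dy":0.1,"dz":0,"rx":0,"ry":0,"rz":0,"fingers":1}
    - {"dx":-1,"dy":0.1,"dz":0,"rx":0,"ry":0,"rz":0,"fingers":1}
    - {"dx":0,"dy":0,"dz":0,"rx":0,"ry":0,"rz":0,"fingers":1}

```text
clock: 15.85
tcp_pos: [0.5738, -0.2276, 0.1956]
orientation: [0.005, 0.037, 0.999, 0.0]
wrist_force: [14.4, 3.0, -1.3]
finger_gap: 0.0126
```

servo_tool:
  deltas:
    - {"dx":3,"dy":0,"dz":0,"rx":0,"ry":0,"rz":0,"fingers":1}
    - {"dx":0,"dy":0,"dz":0,"rx":0,"ry":0,"rz":0,"fingers":-1}
    - {"dx":0,"dy":0,"dz":0,"rx":0,"ry":0,"rz":0,"fingers":-1}
    - {"dx":0,"dy":0,"dz":0,"rx":0,"ry":0,"rz":0,"fingers":-1}
    - {"dx":0,"dy":0,"dz":0,"rx":0,"ry":0,"rz":0,"fingers":-1}
    - {"dx":0,"dy":0,"dz":15,"rx":0,"ry":0,"rz":0,"fingers":-1}
    - {"dx":0,"dy":0,"dz":30,"rx":0,"ry":0,"rz":0,"fingers":-1}
    - {"dx":0,"dy":0,"dz":40,"rx":0,"ry":0,"rz":0,"fingers":-1}

```text
clock: 16.65
tcp_pos: [0.5714, -0.2271, 0.2785]
orientation: [-0.002, 0.038, 0.999, 0.001]
wrist_force: [1.5, -0.7, 0.3]
finger_gap: 0.0856
```

servo_tool:
  deltas:
    - {"dx":-30,"dy":2,"dz":0,"rx":0,"ry":0,"rz":0,"fingers":-1}
    - {"dx":-30,"dy":2,"dz":0,"rx":0,"ry":0,"rz":0,"fingers":-1}
    - {"dx":0,"dy":0,"dz":0,"rx":0,"ry":0,"rz":0,"fingers":-1}
    - {"dx":0,"dy":0,"dz":0,"rx":0,"ry":0,"rz":0,"fingers":-1}

```text
clock: 17.05
tcp_pos: [0.5123, -0.2236, 0.2802]
orientation: [0.0, 0.038, 0.999, -0.0]
wrist_force: [0.2, -0.1, 0.0]
finger_gap: 0.0852
```

Run:
```python
from fit import *
st()
img,K,E=cam('wrist'); np.savez('w7.npz',img=img,K=K,E=E)
hsv=cv2.cvtColor(img,cv2.COLOR_RGB2HSV)
def red(h): return cv2.inRange(h,(170,140,60),(180,255,255))|cv2.inRange(h,(0,160,60),(3,255,255))
n,l,s,c=cv2.connectedComponentsWithStats(red(hsv))
for i in range(1,n):
    if s[i,4]>20:
        e=(s[i,0]+s[i,2]/2,s[i,1]+s[i,3]); print('red',c[i].round(1),s[i],'far edge of top',px2w(*e,.1455,K,E).round(4))
d=np.load('w5.npz'); print('before far edge',px2w(275.5,348,.1455,d['K'],d['E']).round(4))
m=cv2.inRange(hsv,(100,120,20),(125,255,255))>0; 
W=np.zeros(m.shape); W[130:280,200:350]=1
mask=m.astype(float)
W[255:]=0  # ignore white end/latch area
for z0 in (.095,.103):
    cost=lambda p:(W*np.abs(render(p[0],p[1],z0,p[2],K,E,mask.shape)-mask)).sum()
    g=np.array([.513,-.223,np.radians(-16)])
    r=minimize(cost,g,method='Nelder-Mead',options=dict(initial_simplex=[g,g+[.004,0,0],g+[0,.004,0],g+[0,0,.1]],xatol=1e-5,fatol=.1)); print('rotor',z0,r.x,r.fun)
i2,K2,E2=cam('scene')
a=cv2.resize(img[100:370,130:430],(400,360)); b=cv2.resize(i2[200:370,60:300],(400,360)); save(np.hstack([a,b]),'m7.png')
```

```text
17.05 tcp [ 0.5123 -0.2236  0.2802] yaw 175.61 tilt 0.03 j [-0.56  0.29 -0.04  1.24 -0.   -0.48] f [ 0.2 -0.1  0. ] m [ 0.01 -0.01  0.  ] gap 0.0852
red [287.8  76.8] [277  73  22   8 156] far edge of top [ 0.4264 -0.2104  0.1455]
red [275.4 305.7] [266 286  20  40 702] far edge of top [ 0.582  -0.2287  0.1455]
before far edge [ 0.6014 -0.2301  0.1455]
rotor 0.095 [ 0.51299384 -0.22443634 -0.29234314] 414.37254901960785
rotor 0.103 [ 0.51179331 -0.22413591 -0.29776348] 824.3803921568626
```

View pics/m7.png

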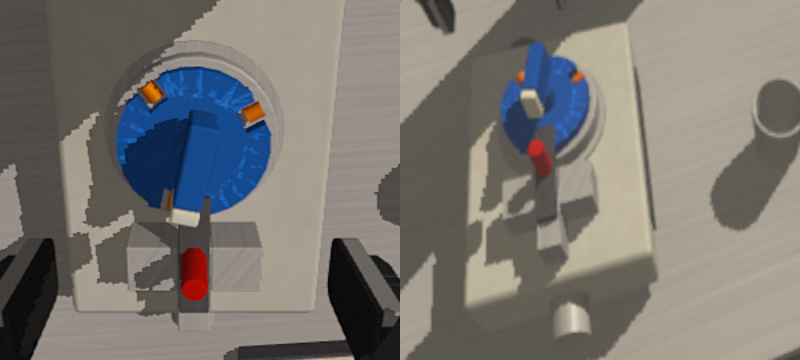

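```bash
python3 -c "
from h import *
print(job.hand_in())"
```

```text
the job is handed in; nothing more can be done
None
```

The rotor is back on the portioner, fully home, and the latch is pushed in to its stop. The job was handed in at about 17 s of the 64 s allowed.

- **Rotor:** I turned it to the angle of the orange dogs measured in the images, about -16°, and it dropped over them on the first try, so no searching was needed. It touched down with the tool at z = 0.1902 m, where it should be when home. The final wrist picture shows the dogs standing in the notches. A model of the rotor fits that picture clearly better at the home height than 8 mm higher, and puts it about 2 mm at most from the measured seat centre, inside the 4 mm limit. I did not measure its tilt separately.
- **Latch:** I gripped the red knob and slid it about 20 mm until it stopped firmly, with 14 N of push at the end. Afterwards the knob stood about 62 mm from the rotor's axis, against 63 mm for fully in. The latch position itself is not reported, so this comes only from the images and the force.
- **Other checks:** When I handed in, the gripper was open about 55 mm above the rotor with near-zero wrist force. I carried the rotor well above the cup and moved nothing near the nozzles; the cup looks in the same place in the last picture, but I did not re-measure any of them.
- **Small disagreement:** The gripper read 18 mm closed on the 14 mm grip bar and 13 mm on the 14 mm knob. The hold was firm both times.

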